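# Nip a wood block on end in the drilling jig

### The arm

A 6-joint arm with a two-finger parallel gripper is mounted at the origin on a cart in front of the work surface, level with it; the furniture and walls round the work are solid. World frame = base frame: x ahead of the robot, y to its left, z up, the work surface at z = 0. Lengths are in m, angles in degrees, forces in N, time in s.
With the tool pointing down it reaches from about 0.225 to 0.725 m from the base axis. Payload 3.1 kg.
Tool frame: the origin (TCP) lies at the very end of the fingers, on their centre line; the grasp point (between the pads) lies 19 mm behind it; z points along the fingers, y is the line along which they close (so a half turn about z gives the same grasp; the last joint's range is limited). The gripper opens to 85 mm and grips with 20 to 120 N. Pads are 22 mm wide; open, the fingers measure 114 mm over their backs; the gripper's body (76 mm by 85 mm) begins 54 mm behind the grasp point. The pads swing forward as they close: fully open they stand 13 mm farther back than shut.
Start: joints at [64.011, 2.75, 5.684, 92.934, 0, 82.678], TCP at [0.168, 0.497, 0.231] pointing down, gripper open.
Joint ranges: [-166.93, 166.93], [-56.73, 111.36], [-69.38, 81.34], [-121.58, 131.49], [-85.45, 84.26], [-180, 180]. Speed limits (degrees/s): [159.86, 159.86, 180, 180, 180, 180].

### API

Orientations are given as [roll, pitch, yaw] about the fixed x, y, z axes, in that order (R = Rz(yaw) Ry(pitch) Rx(roll)).
In Python, from station import * gives the robot as it stands.
- The arm moves only by the shell command python3 -m handwheel 'ROWS' [FORCE]. ROWS is text: rows parted by semicolons, each of 7 numbers parted by spaces: the shift along the world's x, y, z normalised to -1 to 1, where 1 is 3 cm, then the turn, a rotation vector about the world's x, y, z normalised to -1 to 1, where 1 is 6 degrees, then the closure, from -1 (fully open) to 1 (shut). A call has 1 to 8 rows; each row shifts and turns the commanded pose from where the row before left it; what a row does not reach is not made up. A row lasts 1/12 s, in which the tool goes at most 41.7 mm and 7.16 degrees, less where a joint would pass 70% of its speed; a pose out of reach is approached as far as the arm can. A call with a number of a shift or a turn outside -1 to 1 is refused whole. A call with a gripper value outside its range is refused whole. The fingers move at their own pace and stop on an object; FORCE is the grip in N (left out, the last holds). Time passes only in rows, so rows that do not move let the fingers close. It gives the time, the measured TCP pose, the force, the opening and the grip force at its end, in the units of the state.
- sense(): the state, without advancing time (a new reading comes with each control period).
- grab_frame(name): name is "scene" or "top"; returns (picture, depth): 384x512x3 uint8, red, green, blue; 384x512 float32, m along the optical axis (not along the pixel's ray), 0 where there is no reading.
- calibration(name): a dict with "mtx" (3x3 intrinsics, pixels), "R" (3x3) and "t" (3): a world point X has camera coordinates R X + t. Camera axes: x right, y down, z forward; pixel columns grow to the right and rows downward; lengths in m; the calibration is good to about 2 mm. A picture is of the moment at which its call begins. calibration takes no time and is no camera call.
- job_done(): hands the job in; it is judged then, once.
The state is a dict: "time": time; "q": joint angles; "dq": joint speeds; "joint_efforts": joint torques, N m; "ee_pos": TCP position; "orientation": TCP orientation; "wrist_force": force on the tool from outside, world axes, zero at the start; "moment": the same for the moment, N m; "width": finger opening in m; "gripper_force": force on a finger pad.
Only numpy, scipy, OpenCV 4.12 (cv2) and the standard library are available. Lean on these libraries where they do the work, as an engineer would, in place of code of your own. Each camera call takes 0.05 s, during which the arm holds its last target. There are 200 camera calls.

### The job

Take the brown wood block that lies on the pale batten and stand it upright on one of its 60 x 19 mm ends on the bed of the drilling jig, between the fence and the jaw and centred on the fence, and let go of it. Then slide the jaw by its red grip along the rods until you feel it press the block flush against the fence, with about 10 N on the block and without ramming it, and leave it so: block square and upright, no gap on either side of it. Leave the chuck key, the hole saw and the pencil where they lie.

Things in the scene. Friction and masses are not known exactly. Their poses are not given: they have to be found in the camera images.
- block: Brown flat wood block, 60 (x) x 90 (y) x 19 (z) mm, about 50 g, loose; it starts lying flat on the batten, its underside 18 mm above the bench. Origin: centre of its 60 x 90 underside; y along its 90 mm length, z through its 19 mm thickness. The 60 mm width can be gripped between the fingers
- block_mid (a point): Centre of the wood block (9.5 mm above its origin along its z); same axes
- batten: Pale pine batten, 38 (x) x 110 (y) x 18 (z) mm, loose on the bench, the wood block lies on it lengthwise, so that the block overhangs it by about 11 mm on both long sides. Origin: centre of its underside
- jig: Drilling jig, fixed to the bench. Grey bed 120 (x) x 250 (y) mm, its top 14 mm above the bench; along it two steel guide rods of 10 mm diameter at x = +-45 mm, their tops 32 mm above the bench (80 mm free between them); grey end blocks 40 mm high at both ends. Origin: centre of its underside; y along the rods, from the jaw to the fence; z up
- fence (a point): Point on the aluminium fence, which is fixed on the jig at the +y end of the bed: 70 mm wide (x), 16 mm thick, 45 mm high (top 59 mm above the bench). The point is the middle of the lower edge of the face that looks at the jaw, on the bed's top (14 mm above the bench); that face looks to -y; axes as the jig's. In the jig's frame the point is at (0, 75, 14) mm
- jaw: Sliding jaw of the jig: an aluminium face plate, 70 mm wide (x), 14 mm thick, 45 mm high, in front of a blue carriage with a red upright grip. Origin: middle of the lower edge of the plate's face that looks at the fence, on the bed's top; that face looks to +y, and lies 85 mm minus the joint's value from the fence; axes as the jig's
- jaw_grip (a point): Point to grip on the jaw's red upright grip: in its middle, 85 mm above the bench, 64 mm behind (-y) the jaw's face. The grip is 28 mm wide (x), 16 mm thick (y) and goes from 45 to 97 mm above the bench; before and below it is the blue carriage, its top 45 mm above the bench. Axes as the jig's
- jaw_travel (a joint): Travel of the jaw along the jig's +y, towards the fence, in m: 0 fully open (85 mm between jaw and fence), 0.080 nearly closed. It moves against a friction of about 4 N and stays where it is left
- chuck_key: Grey steel drill chuck key, 65 x 60 x 21 mm, loose bystander
- holesaw: Red hole saw, 41 mm across, 54 mm high, loose bystander at the back
- pencil: Red pencil, 142 mm long, 7 mm thick, loose bystander
Mind the look-alikes: they are no part of the job. Of the things shaped like the block, the brown one is meant.

How it is judged (in metres and radians):
On the way, in this order (a step that is already met when the one before it is completed fails the run):
1. the block stands on end on the bed between jaw and fence, the fingers off it ((angle between block's own y axis and vertical below 0.35 rad or angle between block's own y axis and vertical above 2.79 rad) and z of block_mid in the frame of fence between 0.04 and 0.052 m and y of block_mid in the frame of fence below 0 m and y of block_mid in the frame of jaw above 0 m and contact force between the fingers and block below 0.05 N), for 0.2 s.
2. the jaw plate presses the block against the fence with at least 3 N (contact force between jaw and block above 3 N and y of block_mid in the frame of fence above -0.011 m), for 0.1 s.
At the end, for the whole second after the job is handed in: The block stands on one 60 x 19 mm end on the jig's bed, upright and square to the fence within 0.06 rad, its middle within 12 mm of the fence's middle sideways; its faces are within 1.5 mm of fence and jaw plate, and it is at rest ((angle between block's own y axis and vertical below 0.06 rad or angle between block's own y axis and vertical above 3.08 rad) and angle between the z axis of block and the y axis of fence, either way round below 0.06 rad and z of block_mid in the frame of fence between 0.042 and 0.048 m and y of block_mid in the frame of fence between -0.011 and -0.008 m and y of block_mid in the frame of jaw below 0.011 m and x of block_mid in the frame of fence between -0.012 and 0.012 m and linear speed of block below 0.01 m/s); the robot touches nothing.
It fails at once if the block is rammed: the jaw plate presses on it with more than 40 N (contact force between jaw and block above 40 N).
It fails at once if the chuck key, the hole saw or the pencil is shifted by more than 30 mm (distance of any of chuck_key, holesaw, pencil from where it was at the start of the episode above 0.03 m).
It also fails if it takes over 72 s, if anything falls off the work surface, if the arm or the gripper's body presses on something with over 40 N, if the wrist force passes 120 N, or if a joint passes its speed limit or range.

## Working session

There is one attempt and no reset: what is moved stays moved. The work goes in short steps, Python scripts to look and compute and a shell command to move; the robot and the scene stay as the last step left them, time stands still between calls to the robot, and variables do not carry over. Pictures are saved under pics/ and viewed, at most 10 in all, crops included, and the job is handed in when it is done.

```bash
mkdir -p pics; ls
python3 - <<'E'
from station import *
import cv2
for n in("scene","top"):
    p,d=grab_frame(n); cv2.imwrite(f"pics/{n}0.png",p[:,:,::-1]); import numpy as np; np.savez(f"/tmp/{n}0.npz",p=p,d=d)
    c=calibration(n); print(n,c["mtx"].round(1).tolist(),(-c["R"].T@c["t"]).round(3),c["R"].round(3).tolist())
print(sense())
E
```

```text
pics
scene [[370.3, 0.0, 249.4], [0.0, 370.3, 189.8], [0.0, 0.0, 1.0]] [0.001 0.436 0.577] [[-0.668, -0.744, -0.019], [-0.414, 0.392, -0.821], [0.618, -0.541, -0.57]]
top [[449.0, 0.0, 248.7], [0.0, 449.0, 194.7], [0.0, 0.0, 1.0]] [ 0.41  -0.015  1.169] [[0.011, -1.0, -0.001], [-0.993, -0.011, -0.115], [0.115, 0.002, -0.993]]
{'time': 0.1, 'q': array([ 6.40093678e+01,  2.78841597e+00,  5.60052940e+00,  9.29315174e+01,
       -7.54469731e-04,  8.26787690e+01]), 'dq': array([ 0.04091138, -0.08513116,  0.21345964, -0.12389771,  0.00256126,
        0.0025298 ]), 'joint_efforts': array([ 2.72228324e-03, -3.39851260e+01,  3.20935893e+01,  1.57620222e-02,
       -7.34910441e-05, -2.62671506e-06]), 'ee_pos': array([0.16782468, 0.49688652, 0.23023577]), 'orientation': array([-1.79881473e+02, -1.44675748e-02,  1.61330585e+02]), 'wrist_force': array([-0.23974916,  0.34948018, -0.13374917]), 'moment': array([-0.00443791,  0.00293232,  0.10433146]), 'gripper_force': 0.0, 'width': 0.08547242578446679}
```

View pics/scene0.png

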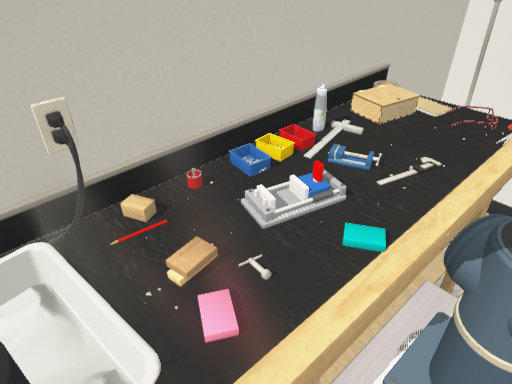

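View pics/top0.png

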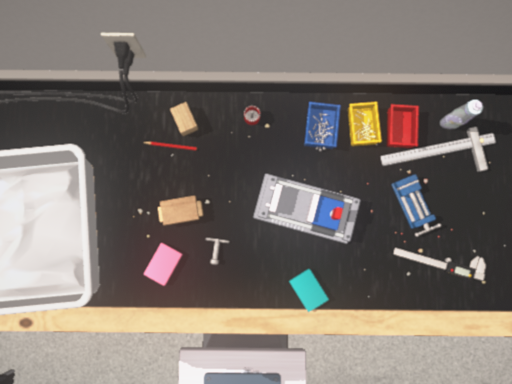

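The top view shows the brown block on its batten at about (180,210). The jig lies from (262,195) to (352,225), with the fence on the left and the red grip at (338,213). The chuck key is at (216,250), the pencil at (170,146) and the hole saw at (252,114).

```bash
cat > h.py <<'E'
from station import *
import cv2, numpy as np
def cloud(n,d):
    c=calibration(n); K=c["mtx"]; v,u=np.mgrid[:384,:512]
    P=np.stack([(u-K[0,2])/K[0,0]*d,(v-K[1,2])/K[1,1]*d,d],-1)
    return (P-c["t"])@c["R"]
def plane(n,u,z):
    c=calibration(n); r=np.c_[np.asarray(u,float).reshape(-1,2),np.ones(len(np.asarray(u).reshape(-1,2)))]@np.linalg.inv(c["mtx"]).T@c["R"]
    o=-c["R"].T@c["t"]; return o+r*((z-o[2])/r[:,2])[:,None]
def rect(n,m,z):
    v,u=np.nonzero(m); X=plane(n,np.c_[u,v],z)[:,:2]*1000
    (c,s,a)=cv2.minAreaRect(X.astype(np.float32)); return np.round(c,1),np.round(s,1),round(a,1),X.mean(0).round(1),len(u)
E
python3 - <<'E'
from h import *
for n in("top","scene"):
    f=np.load(f"/tmp/{n}0.npz");p,d=f["p"],f["d"];X=cloud(n,d); z=X[...,2]; hsv=cv2.cvtColor(p,cv2.COLOR_RGB2HSV)
    def near(c,r): return np.hypot(X[...,0]-c[0],X[...,1]-c[1])<r
    b=plane("top",[[180,210]],.037)[0]; j=plane("top",[[308,210]],.03)[0]
    print(n,b,j)
    print("block",rect(n,near(b,.075)&(z>.031)&(z<.045),.037), np.median(z[near(b,.02)]))
    for nm,lo,hi,h in(("plates",.053,.066,.059),("grip",.085,.105,.097)):
        m=near(j,.14)&(z>lo)&(z<hi)
        k,l,s,_=cv2.connectedComponentsWithStats(m.astype(np.uint8))
        for i in range(1,k):
            if s[i,4]>8: print(nm,rect(n,l==i,h),s[i])
    m=near(j,.17)&(z>.008)&(z<.05); print("jig",rect(n,m,.03))
    m=near(j,.17)&(z>.036)&(z<.043); k,l,s,_=cv2.connectedComponentsWithStats(m.astype(np.uint8))
    for i in range(1,k):
        if s[i,4]>15: print("end",rect(n,l==i,.04))
    # enlarged crops
p=np.load("/tmp/top0.npz")["p"]
a=cv2.resize(p[180:240,145:215],None,fx=5,fy=5,interpolation=cv2.INTER_CUBIC);b=cv2.resize(p[165:250,250:365],None,fx=5,fy=5,interpolation=cv2.INTER_CUBIC)
o=np.zeros((425,360+575-135,3),np.uint8)
cv2.imwrite("pics/crop1.png",np.hstack([np.pad(a[:,40:340][:, :],((0,125),(0,0),(0,0))),b[:, :500]])[:, :, ::-1])
E
```

```text
top [0.49987692 0.1599875  0.037     ] [ 0.50398306 -0.16452527  0.03      ]
block (array([500.6, 163.4]), array([60.5, 90.4]), 10.5, array([500.6, 163.5]), 850) 0.03778725548440316
plates (array([533.7, -73.5]), array([27.8, 69.9]), 75.4, array([532.9, -77.4]), 209) [266 184  16  28 209]
plates (array([ 508. , -172.2]), array([14.4, 69.7]), 75.7, array([ 508.2, -172.3]), 164) [307 194  12  28 164]
plates (array([ 485.7, -220.3]), array([16.5,  7.8]), 26.2, array([ 485.4, -220.5]), 10) [331 213   5   7  10]
grip (array([ 493.3, -226. ]), array([17.3, 28.7]), 75.4, array([ 493.4, -226.2]), 84) [333 207  10  12  84]
jig (array([ 509.9, -149.9]), array([288.3, 301.1]), 51.3, array([ 504.6, -161.6]), 4153)
end (array([537.7, -60. ]), array([ 23.7, 109.1]), 75.1, array([537.9, -59.6]), 293)
end (array([ 540.9, -224.1]), array([59.1, 14.3]), 76.4, array([ 541.1, -223.3]), 78)
end (array([ 481.9, -271.3]), array([ 18.2, 109.3]), 75.2, array([ 482.9, -271.3]), 251)
end (array([ 455.9, -198.4]), array([64.2, 15.5]), 68.7, array([ 455.3, -199.3]), 75)
scene [0.49987692 0.1599875  0.037     ] [
[... 231 characters left out ...]
 [313 172  10   9  44]
plates (array([ 503.6, -169.6]), array([18.1, 76.3]), 72.0, array([ 502.6, -169.1]), 118) [290 174  19  17 118]
plates (array([529. , -69.9]), array([29.8, 77.5]), 75.7, array([526.7, -73.6]), 166) [254 184  22  18 166]
grip (array([ 485.9, -219.9]), array([23.4, 40.6]), 68.1, array([ 485.4, -219.3]), 70) [314 160  10  10  70]
jig (array([ 509.7, -167.3]), array([270.9, 295.6]), 41.4, array([ 490. , -142.9]), 3044)
end (array([ 472. , -267.2]), array([20.7, 97.7]), 75.6, array([ 467.3, -266.7]), 138)
end (array([ 465. , -190.1]), array([89.3, 41.6]), 55.3, array([ 463.7, -192.1]), 116)
end (array([532.4, -64.7]), array([ 41. , 113.5]), 78.2, array([528.9, -57.5]), 274)
```

View pics/crop1.png

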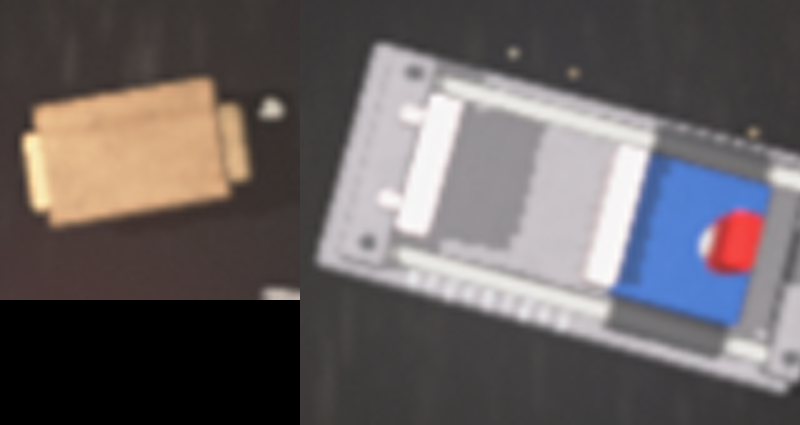

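The crop shows that only the block and its batten ends are on the left. On the jig, the fence (left) and jaw plate are white, and the bed between them is free. Now I'll work out the pick moves.

```bash
cat >> h.py <<'E'
from scipy.spatial.transform import Rotation as Ro
def axes(th): t=np.radians(th); return np.array([np.cos(t),np.sin(t),0]),np.array([-np.sin(t),np.cos(t),0])
def pose(gp,th,tilt,reach=.022):  # grasp point, yaw of object's x, tilt about it, TCP beyond grasp point
    a,_=axes(th); R=Ro.from_rotvec(np.radians(tilt)*a)*Ro.from_euler("xyz",[180,0,90+th],degrees=True)
    return np.asarray(gp)+R.apply([0,0,reach]),R
def plan(p,R,p0=None,R0=None):
    s=sense(); p0=s["ee_pos"] if p0 is None else p0
    R0=Ro.from_euler("xyz",s["orientation"],degrees=True) if R0 is None else R0
    dp=(p-p0)/.03; dr=np.degrees((R*R0.inv()).as_rotvec())/6
    n=int(np.ceil(max(abs(dp).max(),abs(dr).max(),np.linalg.norm(dp)/1.3,np.linalg.norm(dr)/1.1)))
    print("total",dp.round(2),dr.round(2),"rows",n,"each",(dp/n).round(3),(dr/n).round(3))
BC=np.array([.5006,.1634,.0275]); BT=10.5; JT=-14.7; FE=np.array([.5314,-.083,.014])
E
python3 - <<'E'
from h import *
a,b=axes(BT); g=BC-.021*b
p,R=pose(g,BT,45); print(p); plan(p+[0,0,.10],R); plan(p,R,p+[0,0,.1],R)
E
```

```text
[0.50159203 0.1580475  0.01194365]
total [ 11.13 -11.29  -3.94] [ 5.94  5.12 -9.6 ] rows 13 each [ 0.856 -0.869 -0.303] [ 0.457  0.394 -0.738]
total [ 0.    0.   -3.33] [0. 0. 0.] rows 4 each [ 0.     0.    -0.833] [0. 0. 0.]
```

```bash
python3 -m handwheel '.7 -.7 -.25 .37 .32 -.6 -1;.7 -.7 -.25 .37 .32 -.6 -1;.7 -.7 -.25 .37 .32 -.6 -1;.7 -.7 -.25 .37 .32 -.6 -1;.7 -.7 -.25 .37 .32 -.6 -1;.7 -.7 -.25 .37 .32 -.6 -1;.7 -.7 -.25 .37 .32 -.6 -1;.7 -.7 -.25 .37 .32 -.6 -1' 30; python3 -m handwheel '.7 -.7 -.25 .37 .32 -.6 -1;.7 -.7 -.25 .37 .32 -.6 -1;.7 -.7 -.25 .37 .32 -.6 -1;.7 -.7 -.25 .37 .32 -.6 -1;.7 -.7 -.25 .37 .32 -.6 -1;.7 -.7 -.25 .37 .32 -.6 -1;.7 -.7 -.25 .37 .32 -.6 -1;.7 -.7 -.25 .37 .32 -.6 -1'; python3 -m handwheel '0 0 0 0 0 0 -1;0 0 0 0 0 0 -1;0 0 0 0 0 0 -1'
python3 - <<'E'
from h import *
a,b=axes(BT); g=BC-.021*b
p,R=pose(g,BT,45); plan(p+[0,0,.10],R); print(sense()["q"].round(1))
f,d=grab_frame("scene"); cv2.imwrite("pics/s1.png",f[:,:,::-1])
E
```

```text
time: 0.77
ee_pos: [0.3367, 0.3281, 0.1709]
orientation: [173.2, -22.4, 133.3]
wrist_force: [-0.1, 0.1, -0.3]
width: 0.0855
gripper_force: 0.0
time: 1.43
ee_pos: [0.5049, 0.1599, 0.1105]
orientation: [-179.9, -45.0, 100.2]
wrist_force: [0.8, 0.7, 1.2]
width: 0.0857
gripper_force: 0.0
time: 1.68
ee_pos: [0.5036, 0.1615, 0.111]
orientation: [-179.9, -44.9, 100.4]
wrist_force: [-0.4, -0.2, 0.1]
width: 0.0857
gripper_force: 0.0
total [-0.07 -0.12  0.03] [ 0.02 -0.    0.01] rows 1 each [-0.066 -0.117  0.03 ] [ 0.015 -0.004  0.007]
[-13.   15.9  -4.9  90.9  40.3  58.5]
```

View pics/s1.png

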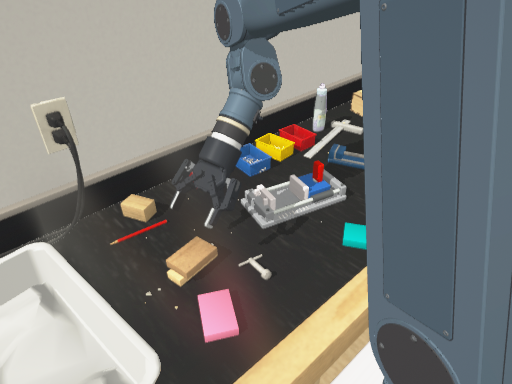

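The tilted tool hovers over the block with its fingertips at (175,205) and (211,222). The jig and the bystanders are clear. Next: descend.

```bash
python3 -m handwheel '-.06 -.12 -.5 0 0 0 -1;0 0 -.5 0 0 0 -1;0 0 -.5 0 0 0 -1;0 0 -.5 0 0 0 -1;0 0 -.5 0 0 0 -1;0 0 -.4 0 0 0 -1;0 0 -.4 0 0 0 -1;0 0 0 0 0 0 -1'; python3 -m handwheel '0 0 0 0 0 0 1;0 0 0 0 0 0 1;0 0 0 0 0 0 1;0 0 0 0 0 0 1;0 0 0 0 0 0 1;0 0 0 0 0 0 1;0 0 0 0 0 0 1;0 0 0 0 0 0 1' 40;  python3 -m handwheel '0 0 0 0 0 0 1;0 0 0 0 0 0 1;0 0 0 0 0 0 1;0 0 0 0 0 0 1'
```

```text
time: 2.4
ee_pos: [0.5, 0.1585, 0.0099]
orientation: [-179.8, -44.9, 100.4]
wrist_force: [-0.4, 0.3, 0.7]
width: 0.0851
gripper_force: 0.0
time: 3.07
ee_pos: [0.5032, 0.1575, 0.0133]
orientation: [179.8, -44.9, 100.6]
wrist_force: [0.1, -3.3, 5.9]
width: 0.0593
gripper_force: 44.7
time: 3.4
ee_pos: [0.5032, 0.1575, 0.0133]
orientation: [179.8, -44.9, 100.6]
wrist_force: [1.1, -3.6, 6.2]
width: 0.0592
gripper_force: 44.8
```

```bash
python3 -m handwheel '0 0 .3 0 0 0 1;0 0 .5 0 0 0 1;0 0 .7 0 0 0 1;0 0 .8 0 0 0 1;0 0 .8 0 0 0 1;0 0 .8 0 0 0 1;0 0 .8 0 0 0 1;0 0 0 0 0 0 1'; python3 -m handwheel '0 0 0 0 0 0 1;0 0 0 0 0 0 1'
python3 - <<'E'
from h import *
s=sense();print(s["ee_pos"])
for n in("top","scene"):
    f,d=grab_frame(n); np.savez(f"/tmp/{n}2.npz",p=f,d=d)
    if n=="scene": cv2.imwrite("pics/s2.png",cv2.resize(f[110:290,110:330],None,fx=3,fy=3)[:,:,::-1])
E
```

```text
time: 4.07
ee_pos: [0.5041, 0.1579, 0.1583]
orientation: [179.4, -44.8, 100.9]
wrist_force: [0.8, -1.1, 0.2]
width: 0.0596
gripper_force: 44.1
time: 4.23
ee_pos: [0.5016, 0.1578, 0.1524]
orientation: [-179.9, -44.9, 100.4]
wrist_force: [-0.9, -0.3, -1.3]
width: 0.0593
gripper_force: 44.1
[0.50162176 0.1577889  0.1523584 ]
```

View pics/s2.png

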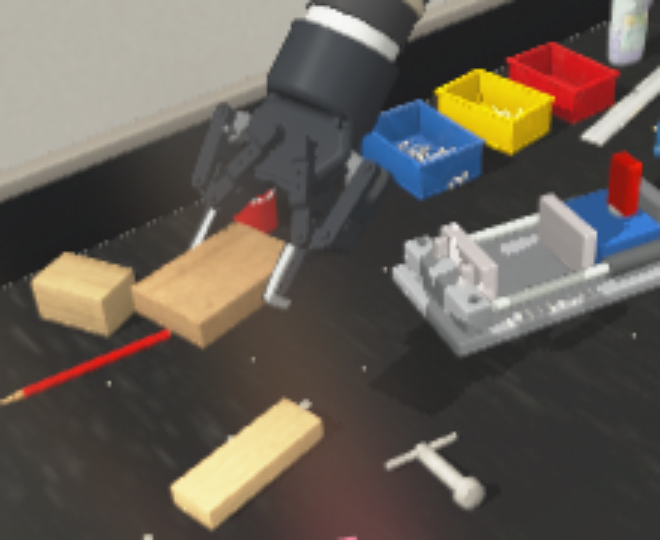

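The block is held near its far end, at crop (210,285), and clear of the batten. I'll measure how it sits in the hand.

Run:
```python
from h import *
s=sense(); R0=Ro.from_euler("xyz",s["orientation"],degrees=True)
f=np.load("/tmp/scene2.npz");X=cloud("scene",f["d"]);hsv=cv2.cvtColor(f["p"],cv2.COLOR_RGB2HSV)
c=np.array([.503,.166,.168])
m=(np.linalg.norm(X-c,axis=-1)<.07)&(hsv[...,0]>8)&(hsv[...,0]<22)&(hsv[...,1]>60)&(f["d"]>0)
m=cv2.erode(m.astype(np.uint8),np.ones((3,3)))>0
P=X[m]; P=P[P[:,2]>.15]
for _ in range(4):
    o=np.median(P,0); n=np.linalg.svd(P-P.mean(0),full_matrices=False)[2][2]; n*=np.sign(n[2]); r=(P-P.mean(0))@n; P=P[abs(r)<max(.0025,2*r.std()) ]
print(len(P),"normal",n.round(3),"rms",r.std(),"mean",P.mean(0))
a,b=axes(BT); print("tilt about a",np.degrees(np.arctan2(-n@b,n[2])),"about b",np.degrees(np.arctan2(n@a,n[2])))
f=np.load("/tmp/top2.npz");X=cloud("top",f["d"]);hsv=cv2.cvtColor(f["p"],cv2.COLOR_RGB2HSV)
m=(np.hypot(X[...,0]-c[0],X[...,1]-c[1])<.08)&(X[...,2]>.15)&(X[...,2]<.20)&(hsv[...,0]>8)&(hsv[...,0]<22)&(hsv[...,1]>60)
P=X[m]; print("top",len(P),P[:,2].mean(), (P-c).dot(b).max(), np.percentile((P-c)@b,[1,50,99]),np.percentile((P-c)@a,[1,50,99]))
q=P[:,:2]*1000; print(cv2.minAreaRect(q.astype(np.float32)))
z=np.linalg.lstsq(np.c_[P[:,:2],np.ones(len(P))],P[:,2],rcond=None)[0];print(z)
```

```text
806 normal [-0.004  0.004  1.   ] rms 0.0009142287676806148 mean [0.49569372 0.17136946 0.1756647 ]
tilt about a -0.2653195455405363 about b -0.15720110556946124
top 1091 0.1766673889020441 0.0451183312043884 [-0.04539867  0.00032402  0.0431804 ] [-0.03180934 -0.00167739  0.02768189]
((500.7354736328125, 154.75413513183594), (65.38189697265625, 111.32608032226562), 10.778882026672363)
[ 0.00415795 -0.00172925  0.17486969]
```

```bash
cat >> h.py <<'E'
def place(mid_f, RT0, rel=np.array([-.0005,.0075,.0148])):  # rel: block mid from TCP, block axes; mid_f in fence frame
    RB=Ro.from_euler("z",JT,degrees=True)*Ro.from_rotvec([-np.pi/2,0,0])
    R=RB*Ro.from_euler("z",BT,degrees=True).inv()*RT0
    mid=FE+Ro.from_euler("z",JT,degrees=True).apply(mid_f); return mid-RB.apply(rel),R
RPICK=Ro.from_euler("xyz",[-179.9,-44.9,100.4],degrees=True)
E
python3 - <<'E'
from h import *
p,R=place([0,-.025,.045],RPICK); print(p,R.as_euler("xyz",degrees=True),R.apply([0,0,1]))
plan(p+[0,0,.12],R)
E
```

```text
[ 0.52178407 -0.12162414  0.0665    ] [179.95833131  45.09991243  75.19965048] [-0.18024313 -0.68502297 -0.70587247]
total [ 0.69 -9.32  1.16] [-15.09   0.54  -3.28] rows 16 each [ 0.043 -0.582  0.073] [-0.943  0.034 -0.205]
```

```bash
python3 -m handwheel '.03 -.47 .06 -.75 .03 -.16 1;.03 -.47 .06 -.75 .03 -.16 1;.03 -.47 .06 -.75 .03 -.16 1;.03 -.47 .06 -.75 .03 -.16 1;.03 -.47 .06 -.75 .03 -.16 1;.03 -.47 .06 -.75 .03 -.16 1;.03 -.47 .06 -.75 .03 -.16 1;.03 -.47 .06 -.75 .03 -.16 1'; python3 -m handwheel '.03 -.47 .06 -.75 .03 -.16 1;.03 -.47 .06 -.75 .03 -.16 1;.03 -.47 .06 -.75 .03 -.16 1;.03 -.47 .06 -.75 .03 -.16 1;.03 -.47 .06 -.75 .03 -.16 1;.03 -.47 .06 -.75 .03 -.16 1;.03 -.47 .06 -.75 .03 -.16 1;.03 -.47 .06 -.75 .03 -.16 1'; python3 -m handwheel '.04 -.47 .06 -.75 .03 -.17 1;.04 -.47 .06 -.75 .03 -.17 1;.04 -.47 .06 -.75 .03 -.17 1;.04 -.47 .06 -.75 .03 -.17 1;0 0 0 0 0 0 1;0 0 0 0 0 0 1;0 0 0 0 0 0 1'
python3 - <<'E'
from h import *
p,R=place([0,-.025,.045],RPICK); print(sense()["q"].round(1)); plan(p+[0,0,.12],R)
f,d=grab_frame("scene"); np.savez("/tmp/s3.npz",p=f,d=d); cv2.imwrite("pics/s3.png",cv2.resize(f[60:260,170:390],None,fx=3,fy=3)[:,:,::-1])
X=cloud("scene",d);hsv=cv2.cvtColor(f,cv2.COLOR_RGB2HSV)
c=p+[0,0,.12]+R.apply([0,0,-.02])
m=(np.linalg.norm(X-c,axis=-1)<.09)&(hsv[...,0]>8)&(hsv[...,0]<22)&(hsv[...,1]>60)&(d>0)
J=(X-FE)@Ro.from_euler("z",JT,degrees=True).as_matrix()
P=J[m]; print(len(P),np.percentile(P,[2,50,98],axis=0).round(4))
E
```

```text
time: 5.0
ee_pos: [0.5087, 0.0443, 0.1667]
orientation: [-174.7, -9.0, 90.0]
wrist_force: [0.9, -0.5, -1.0]
width: 0.0596
gripper_force: 44.0
time: 5.67
ee_pos: [0.516, -0.0681, 0.1809]
orientation: [-175.8, 27.0, 82.0]
wrist_force: [-0.3, -0.1, -0.6]
width: 0.0596
gripper_force: 44.0
time: 6.25
ee_pos: [0.521, -0.1239, 0.1885]
orientation: [-179.1, 44.5, 75.9]
wrist_force: [0.3, 0.3, 0.3]
width: 0.0597
gripper_force: 44.0
[  2.2  17.4   6.5  95.7 -42.  113. ]
total [ 0.03  0.07 -0.07] [-0.12 -0.08 -0.02] rows 1 each [ 0.026  0.074 -0.066] [-0.117 -0.083 -0.015]
495 [[-0.032  -0.0366  0.1244]
 [-0.0151 -0.0197  0.1555]
 [ 0.0282 -0.0176  0.2129]]
```

View pics/s3.png

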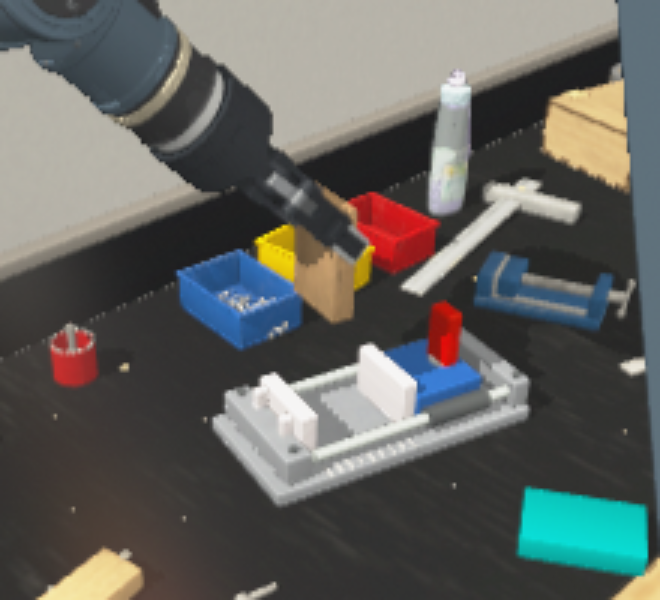

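The block hangs upright at crop (325,265), above the gap between fence and jaw. Next: correct and lower.

```bash
python3 -m handwheel '.03 .07 -.4 -.12 -.08 0 1;0 0 -.6 0 0 0 1;0 0 -.6 0 0 0 1;0 0 -.6 0 0 0 1;0 0 -.6 0 0 0 1;0 0 -.5 0 0 0 1;0 0 0 0 0 0 1;0 0 0 0 0 0 1'
python3 - <<'E'
from h import *
p,R=place([0,-.025,.045],RPICK); plan(p,R)
E
python3 -m handwheel '0 0 -.2 0 0 0 1;0 0 -.15 0 0 0 1;0 0 0 0 0 0 1;0 0 0 0 0 0 1'
```

```text
time: 6.97
ee_pos: [0.5214, -0.122, 0.0895]
orientation: [180.0, 45.2, 75.3]
wrist_force: [-0.0, -0.1, -0.1]
width: 0.0594
gripper_force: 44.0
total [ 0.01  0.01 -0.77] [ 0.02 -0.01 -0.01] rows 1 each [ 0.013  0.013 -0.766] [ 0.022 -0.006 -0.014]
time: 7.3
ee_pos: [0.5225, -0.1221, 0.0801]
orientation: [179.8, 45.2, 75.1]
wrist_force: [-0.2, 0.4, -0.2]
width: 0.0595
gripper_force: 44.0
```

```bash
python3 -m handwheel '0 0 -.15 0 0 0 1;0 0 -.15 0 0 0 1;0 0 0 0 0 0 1'; python3 -m handwheel '0 0 -.05 0 0 0 1;0 0 0 0 0 0 1;0 0 0 0 0 0 1';python3 -m handwheel '0 0 -.05 0 0 0 1;0 0 0 0 0 0 1;0 0 0 0 0 0 1';python3 -m handwheel '0 0 -.05 0 0 0 1;0 0 0 0 0 0 1;0 0 0 0 0 0 1'
python3 - <<'E'
from h import *
for n in ("scene","top"):
    f,d=grab_frame(n); np.savez(f"/tmp/{n}4.npz",p=f,d=d)
    X=cloud(n,d);hsv=cv2.cvtColor(f,cv2.COLOR_RGB2HSV)
    J=(X-FE)@Ro.from_euler("z",JT,degrees=True).as_matrix()
    m=(abs(J[...,0])<.05)&(J[...,1]<0.005)&(J[...,1]>-.06)&(J[...,2]>.005)&(hsv[...,0]>8)&(hsv[...,0]<22)&(hsv[...,1]>60)&(d>0)
    P=J[m]; print(n,len(P),np.percentile(P,[2,50,98],axis=0).round(4).tolist())
E
```

```text
time: 7.55
ee_pos: [0.5219, -0.122, 0.0698]
orientation: [179.9, 45.2, 75.2]
wrist_force: [-0.4, 0.1, -0.7]
width: 0.0594
gripper_force: 44.0
time: 7.8
ee_pos: [0.5223, -0.1221, 0.0692]
orientation: [179.8, 45.2, 75.2]
wrist_force: [-0.3, 0.0, -0.2]
width: 0.0593
gripper_force: 44.0
time: 8.05
ee_pos: [0.5223, -0.1221, 0.0678]
orientation: [179.8, 45.2, 75.2]
wrist_force: [-0.0, -0.1, -0.9]
width: 0.0596
gripper_force: 44.0
time: 8.3
ee_pos: [0.5226, -0.1222, 0.0671]
orientation: [179.7, 45.2, 75.2]
wrist_force: [-0.5, 0.8, 3.3]
width: 0.0594
gripper_force: 44.3
scene 297 [[-0.0323, -0.035, 0.0077], [-0.0228, -0.0224, 0.0414], [0.0265, -0.0094, 0.1017]]
top 212 [[-0.0263, -0.0348, 0.067], [0.0017, -0.025, 0.0907], [0.031, -0.0162, 0.0952]]
```

Contact is felt at 3.3 N and the block is centred. Next: release.

```bash
python3 -m handwheel '0 0 0 0 0 0 .2;0 0 0 0 0 0 -.2;0 0 0 0 0 0 -.5;0 0 0 0 0 0 -1;0 0 0 0 0 0 -1;0 0 0 0 0 0 -1;0 0 0 0 0 0 -1;0 0 0 0 0 0 -1'; python3 -m handwheel '0 0 0 0 0 0 -1;0 0 0 0 0 0 -1'
python3 - <<'E'
from h import *
for n in ("scene","top"):
    f,d=grab_frame(n)
    X=cloud(n,d);hsv=cv2.cvtColor(f,cv2.COLOR_RGB2HSV)
    J=(X-FE)@Ro.from_euler("z",JT,degrees=True).as_matrix()
    m=(abs(J[...,0])<.05)&(J[...,1]<0.005)&(J[...,1]>-.06)&(J[...,2]>.005)&(hsv[...,0]>8)&(hsv[...,0]<22)&(hsv[...,1]>60)&(d>0)
    P=J[m]; print(n,len(P),np.percentile(P,[2,50,98],axis=0).round(4).tolist())
    if n=="scene":cv2.imwrite("pics/s4.png",cv2.resize(f[60:260,170:390],None,fx=3,fy=3)[:,:,::-1])
E
```

```text
time: 9.07
ee_pos: [0.5222, -0.1221, 0.066]
orientation: [179.8, 45.2, 75.2]
wrist_force: [0.4, 0.7, 0.2]
width: 0.0855
gripper_force: 0.0
time: 9.23
ee_pos: [0.5223, -0.1221, 0.0662]
orientation: [179.8, 45.2, 75.2]
wrist_force: [-0.1, -0.4, -0.4]
width: 0.0855
gripper_force: 0.0
scene 275 [[-0.0307, -0.0345, 0.0067], [-0.0229, -0.0232, 0.04], [0.0278, -0.0158, 0.092]]
top 223 [[-0.0272, -0.0344, 0.0401], [-0.0016, -0.0249, 0.0907], [0.0289, -0.0159, 0.0952]]
```

View pics/s4.png

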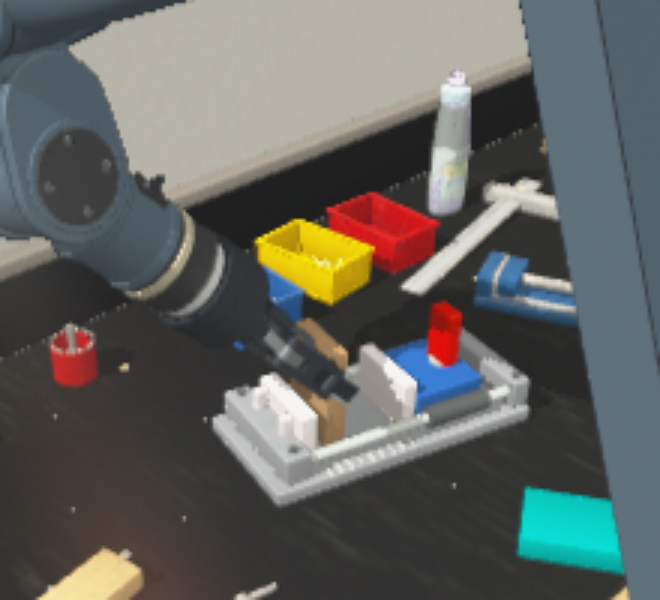

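The block stands free and upright at crop (322,385), between fence and jaw. I'll back off along the tool axis, then plan the move to the grip.

```bash
python3 -m handwheel '.07 .27 .28 0 0 0 -1;.13 .48 .5 0 0 0 -1;.13 .48 .5 0 0 0 -1;.13 .48 .5 0 0 0 -1;.13 .48 .5 0 0 0 -1;.13 .48 .5 0 0 0 -1;.13 .48 .5 0 0 0 -1;0 0 .8 0 0 0 -1'; python3 -m handwheel '0 0 0 0 0 0 -1;0 0 0 0 0 0 -1'
python3 - <<'E'
from h import *
g=FE+Ro.from_euler("z",JT,degrees=True).apply([0,-.149,0]); g[2]=.066
f,d=grab_frame("top"); X=cloud("top",d); hsv=cv2.cvtColor(f,cv2.COLOR_RGB2HSV)
m=(np.hypot(X[...,0]-g[0],X[...,1]-g[1])<.05)&(X[...,2]>.085)&(X[...,2]<.105)
print(g,rect("top",m,.097))
p,R=pose(g,JT,0,0); plan(p+[0,0,.13],R); plan(p,R,p+[0,0,.13],R)
J=(X-FE)@Ro.from_euler("z",JT,degrees=True).as_matrix()
m=(abs(J[...,0])<.06)&(J[...,1]<0.005)&(J[...,1]>-.06)&(J[...,2]>.08)&(J[...,2]<.1)
P=J[m]; print(len(P),np.percentile(P,[2,50,98],axis=0).round(4).tolist(),rect("top",m,.104))
E
```

```text
time: 10.0
ee_pos: [0.5477, -0.0253, 0.1871]
orientation: [-179.9, 45.2, 75.5]
wrist_force: [-1.3, -1.5, -0.8]
width: 0.0856
gripper_force: 0.0
time: 10.17
ee_pos: [0.549, -0.0272, 0.1903]
orientation: [179.5, 45.1, 75.0]
wrist_force: [0.4, -0.6, -0.2]
width: 0.0851
gripper_force: 0.0
[ 0.49359007 -0.2271229   0.066     ] (array([ 493.2, -226.3]), array([16.8, 28.7]), 75.4, array([ 493.4, -226.4]), 82)
total [-1.82 -6.66  0.24] [ 7.29 -1.88  0.01] rows 8 each [-0.228 -0.832  0.03 ] [ 0.911 -0.235  0.002]
total [ 0.    0.   -4.33] [0. 0. 0.] rows 5 each [ 0.     0.    -0.867] [0. 0. 0.]
208 [[-0.027, -0.0345, 0.0847], [0.002, -0.0253, 0.0909], [0.0313, -0.0161, 0.0943]] (array([ 527.1, -108. ]), array([19.2, 61. ]), 75.0, array([ 527.2, -108. ]), 208)
```

```bash
python3 -m handwheel '-.15 -.55 .2 .61 -.16 0 -1;-.15 -.55 .2 .61 -.16 0 -1;-.15 -.55 .2 .61 -.16 0 -1;-.15 -.55 .2 .61 -.16 0 -1;-.15 -.55 0 .61 -.16 0 -1;-.15 -.55 0 .61 -.16 0 -1;-.15 -.55 0 .61 -.16 0 -1;-.15 -.55 0 .61 -.16 0 -1'; python3 -m handwheel '-.15 -.55 0 .61 -.16 0 -1;-.15 -.55 0 .61 -.16 0 -1;-.15 -.55 -.2 .61 -.15 0 -1;-.15 -.55 -.3 .6 -.13 0 -1;0 0 0 0 0 0 -1;0 0 0 0 0 0 -1;0 0 0 0 0 0 -1'
python3 - <<'E'
from h import *
p,R=pose([.4934,-.2268,.066],JT,0,0); plan(p,R); print(sense()["q"].round(1))
E
```

```text
time: 10.88
ee_pos: [0.5108, -0.1604, 0.2116]
orientation: [179.9, 14.7, 75.2]
wrist_force: [0.6, -0.2, 0.3]
width: 0.0851
gripper_force: 0.0
time: 11.47
ee_pos: [0.493, -0.2254, 0.1964]
orientation: [-179.7, -0.1, 75.2]
wrist_force: [0.6, 0.6, 0.3]
width: 0.0852
gripper_force: 0.0
total [ 0.01 -0.05 -4.35] [-0.03 -0.04  0.02] rows 5 each [ 0.003 -0.009 -0.869] [-0.006 -0.007  0.005]
[-31.7   5.3   4.4  89.4   0.   73.2]
```

```bash
python3 -m handwheel '0 -.05 -.5 0 0 0 -1;0 0 -.8 0 0 0 -1;0 0 -.8 0 0 0 -1;0 0 -.8 0 0 0 -1;0 0 -.8 0 0 0 -1;0 0 -.6 0 0 0 -1;0 0 0 0 0 0 -1;0 0 0 0 0 0 -1'; python3 -m handwheel '0 0 0 0 0 0 .2;0 0 0 0 0 0 .5;0 0 0 0 0 0 1;0 0 0 0 0 0 1;0 0 0 0 0 0 1;0 0 0 0 0 0 1;0 0 0 0 0 0 1;0 0 0 0 0 0 1' 60; python3 -m handwheel '0 0 0 0 0 0 1;0 0 0 0 0 0 1;0 0 0 0 0 0 1;0 0 0 0 0 0 1'
```

```text
time: 12.13
ee_pos: [0.4932, -0.2251, 0.0676]
orientation: [-179.7, -0.1, 75.3]
wrist_force: [-0.1, 0.2, 0.6]
width: 0.0857
gripper_force: 0.0
time: 12.8
ee_pos: [0.492, -0.227, 0.0703]
orientation: [-179.7, -0.0, 75.2]
wrist_force: [-6.8, 2.0, 7.6]
width: 0.0264
gripper_force: 61.6
time: 13.13
ee_pos: [0.4921, -0.2269, 0.0703]
orientation: [-179.7, -0.0, 75.2]
wrist_force: [-6.8, 1.9, 8.6]
width: 0.0269
gripper_force: 61.6
```

```bash
python3 -m handwheel '-.03 .01 .07 0 0 0 1;0 0 0 0 0 0 1;.05 .19 0 0 0 0 1;.07 .28 0 0 0 0 1;.07 .28 0 0 0 0 1;.07 .28 0 0 0 0 1;.05 .19 0 0 0 0 1;.02 .1 0 0 0 0 1'; python3 -m handwheel '0 0 0 0 0 0 1;0 0 0 0 0 0 1'
python3 - <<'E'
from h import *
f,d=grab_frame("top"); X=cloud("top",d)
J=(X-FE)@Ro.from_euler("z",JT,degrees=True).as_matrix()
m=(abs(J[...,0])<.05)&(J[...,1]<0.005)&(J[...,1]>-.06)&(J[...,2]>.08)&(J[...,2]<.1)
P=J[m];print(np.percentile(P,[2,50,98],axis=0).round(4).tolist())
m=(abs(J[...,0])<.03)&(J[...,1]<-.02)&(J[...,1]>-.12)&(J[...,2]>.04)&(J[...,2]<.05)
P=J[m];print("plate",len(P),np.percentile(P,[2,50,98],axis=0).round(4).tolist() if len(P) else 0)
t=Ro.from_euler("z",JT,degrees=True).inv().apply(sense()["ee_pos"]-FE);print("tcp jig",t,"jaw face ~",t[1]+.064)
E
```

```text
time: 13.8
ee_pos: [0.5026, -0.1866, 0.0704]
orientation: [-179.8, -0.0, 75.2]
wrist_force: [-2.0, -3.3, -4.2]
width: 0.0269
gripper_force: 60.8
time: 13.97
ee_pos: [0.5027, -0.1861, 0.0704]
orientation: [-179.8, -0.2, 75.3]
wrist_force: [-0.6, 0.2, -4.4]
width: 0.0268
gripper_force: 60.8
[[-0.027, -0.0344, 0.0851], [0.0024, -0.0252, 0.0908], [0.0312, -0.016, 0.0946]]
plate 135 [[-0.0291, -0.0572, 0.0409], [-0.0011, -0.0502, 0.0456], [0.0286, -0.0433, 0.0492]]
tcp jig [-0.00153995 -0.10701512  0.05636289] jaw face ~ -0.04301512272516929
```

The jaw face is about 8.5 mm from the block and 24 mm from closing. From here I'll go slowly, about 1.5 mm per row.

```bash
python3 -m handwheel '.013 .05 -.03 0 0 0 1;.013 .05 0 0 0 0 1;.013 .05 0 0 0 0 1;.013 .05 0 0 0 0 1;.013 .05 0 0 0 0 1;.013 .05 0 0 0 0 1;.013 .05 0 0 0 0 1;.013 .05 0 0 0 0 1'; python3 -m handwheel '.013 .05 0 0 0 0 1;.013 .05 0 0 0 0 1;.013 .05 0 0 0 0 1;.013 .05 0 0 0 0 1;.013 .05 0 0 0 0 1'
python3 - <<'E'
from h import *
f,d=grab_frame("top"); X=cloud("top",d)
J=(X-FE)@Ro.from_euler("z",JT,degrees=True).as_matrix()
m=(abs(J[...,0])<.05)&(J[...,1]<0.01)&(J[...,1]>-.06)&(J[...,2]>.08)&(J[...,2]<.1)
P=J[m];print(np.percentile(P,[2,50,98],axis=0).round(4).tolist())
t=Ro.from_euler("z",JT,degrees=True).inv().apply(sense()["ee_pos"]-FE);print("tcp jig",t,"jaw face ~",t[1]+.064)
cv2.imwrite("pics/t5.png",cv2.resize(f[165:250,250:365],None,fx=5,fy=5)[:,:,::-1])
E
```

```text
time: 14.68
ee_pos: [0.5054, -0.1763, 0.0704]
orientation: [-179.8, 0.1, 75.2]
wrist_force: [-3.6, -3.6, -0.1]
width: 0.0272
gripper_force: 61.2
time: 15.1
ee_pos: [0.5074, -0.1688, 0.0704]
orientation: [-179.9, 0.0, 75.2]
wrist_force: [-5.0, -3.4, -0.7]
width: 0.0268
gripper_force: 61.2
[[-0.027, -0.025, 0.0831], [0.0022, -0.0157, 0.0909], [0.031, -0.0066, 0.0947]]
tcp jig [-0.00146112 -0.08875175  0.05639571] jaw face ~ -0.024751745559268415
```

View pics/t5.png

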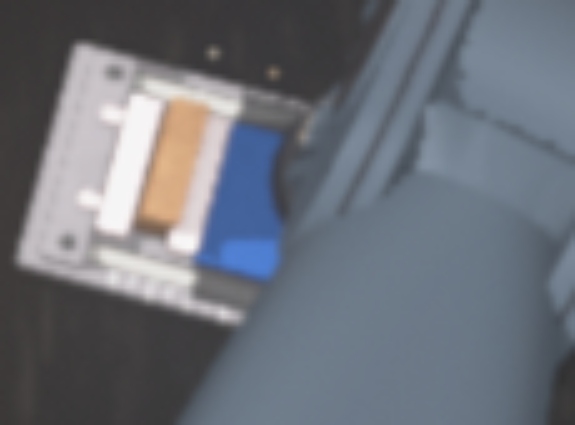

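The block stands upright against the jaw plate at (172,165), with a gap of about 6 mm left to the fence. The push force is about 4.6 N, which is jaw friction. Now smaller steps, reading the force each time.

```bash
python3 -m handwheel '-.02 .055 0 0 0 0 1;.013 .05 0 0 0 0 1;.006 .025 0 0 0 0 1'; for i in 1; do :; done; python3 -m handwheel '.006 .025 0 0 0 0 1;.006 .025 0 0 0 0 1';python3 -m handwheel '.006 .025 0 0 0 0 1'
```

```text
time: 15.4
ee_pos: [0.5079, -0.1666, 0.0704]
orientation: [-180.0, 0.3, 75.1]
wrist_force: [-2.7, -10.1, -1.7]
width: 0.0271
gripper_force: 60.9
time: 15.57
ee_pos: [0.5079, -0.1666, 0.0704]
orientation: [-180.0, 0.4, 75.1]
wrist_force: [-3.6, -13.5, -1.9]
width: 0.0273
gripper_force: 60.8
time: 15.65
ee_pos: [0.5079, -0.1666, 0.0704]
orientation: [-180.0, 0.5, 75.1]
wrist_force: [-5.0, -14.9, -2.8]
width: 0.027
gripper_force: 60.8
```

Firm stop: about 15.7 N along the rods, less roughly 4 N of friction. I'll check that the block is really on the fence.

```bash
python3 -m handwheel '0 0 0 0 0 0 1;0 0 0 0 0 0 1'
python3 - <<'E'
from h import *
for n in("top","scene"):
    f,d=grab_frame(n); X=cloud(n,d)
    J=(X-FE)@Ro.from_euler("z",JT,degrees=True).as_matrix()
    m=(abs(J[...,0])<.05)&(J[...,1]<0.01)&(J[...,1]>-.06)&(J[...,2]>.07)&(J[...,2]<.1)
    P=J[m];print(n,len(P),np.percentile(P,[2,50,98],axis=0).round(4).tolist())
    if n=="top": print(rect(n,m,.104))
    m=(abs(J[...,0])<.033)&(J[...,1]<0.025)&(J[...,1]>-.01)&(J[...,2]>.04)&(J[...,2]<.05)
    P=J[m];print("fence",len(P),np.percentile(P,[2,50,98],axis=0).round(4).tolist())
    if n=="top":A=cv2.resize(f[178:238,255:325],(560,480),interpolation=cv2.INTER_CUBIC)
    else: B=cv2.resize(f[150:230,240:265+35],(240,320),interpolation=cv2.INTER_CUBIC)
cv2.imwrite("pics/c6.png",np.hstack([A,np.pad(B,((0,160),(0,0),(0,0)))])[:,:,::-1])
E
```

```text
time: 15.82
ee_pos: [0.5079, -0.1666, 0.0704]
orientation: [-180.0, 0.5, 75.1]
wrist_force: [-4.5, -14.0, -2.2]
width: 0.0269
gripper_force: 60.9
top 212 [[-0.0272, -0.0226, 0.0778], [0.0015, -0.0134, 0.0907], [0.0309, -0.0042, 0.0948]]
(array([529.7, -96.4]), array([19.5, 61.6]), 75.4, array([529.6, -96.3]), 212)
fence 204 [[-0.0315, -0.0041, 0.0412], [-0.0003, 0.0051, 0.0455], [0.0314, 0.0215, 0.0492]]
scene 241 [[-0.0296, -0.0234, 0.071], [-0.0084, -0.0094, 0.0873], [0.0284, -0.0042, 0.0916]]
fence 169 [[-0.032, -0.0061, 0.0404], [-0.0025, 0.0052, 0.0449], [0.0286, 0.0218, 0.0487]]
```

View pics/c6.png

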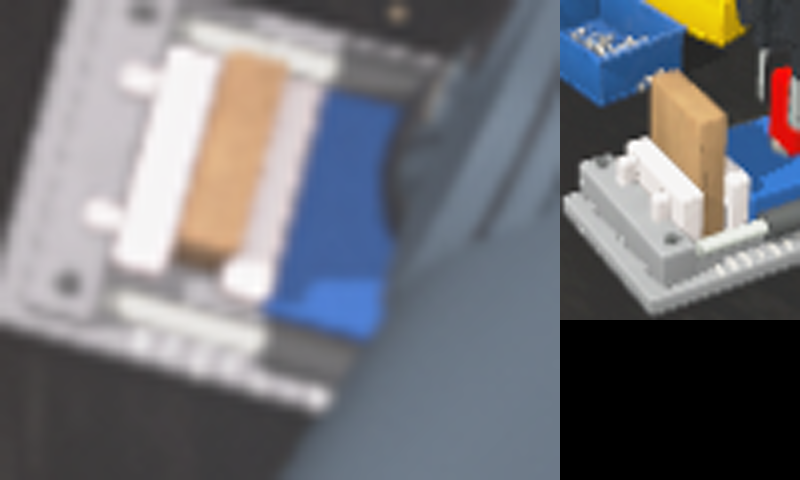

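The block's front face and the fence face coincide (both at y = -4.2 mm in my frame), so it is flush, square and upright. I'll ease off the push, then let go.

```bash
python3 -m handwheel '-.013 -.05 0 0 0 0 1;-.006 -.025 0 0 0 0 1;0 0 0 0 0 0 1'
```

```text
time: 16.17
ee_pos: [0.5079, -0.1666, 0.0703]
orientation: [-180.0, 0.2, 75.1]
wrist_force: [-2.1, -7.0, -2.7]
width: 0.0267
gripper_force: 61.0
```

```bash
python3 -m handwheel '-.011 -.04 0 0 0 0 1;0 0 0 0 0 0 1'; python3 -m handwheel '0 0 0 0 0 0 .4;0 0 0 0 0 0 0;0 0 0 0 0 0 -.5;0 0 0 0 0 0 -1;0 0 0 0 0 0 -1;0 0 0 0 0 0 -1;0 0 0 0 0 0 -1;0 0 0 0 0 0 -1'; python3 -m handwheel '0 0 .3 0 0 0 -1;0 0 .6 0 0 0 -1;0 0 .8 0 0 0 -1;0 0 .8 0 0 0 -1;0 0 .8 0 0 0 -1;0 0 .8 0 0 0 -1;0 0 0 0 0 0 -1;0 0 0 0 0 0 -1'
python3 - <<'E'
from h import *
f,d=grab_frame("top"); X=cloud("top",d)
J=(X-FE)@Ro.from_euler("z",JT,degrees=True).as_matrix()
m=(abs(J[...,0])<.05)&(J[...,1]<0.01)&(J[...,1]>-.06)&(J[...,2]>.07)&(J[...,2]<.1)
P=J[m];print(len(P),np.percentile(P,[2,50,98],axis=0).round(4).tolist(),rect("top",m,.104))
f,d=grab_frame("scene");cv2.imwrite("pics/s7.png",cv2.resize(f[100:260,170:390],(770,560),interpolation=cv2.INTER_CUBIC)[:,:,::-1])
E
```

```text
time: 16.33
ee_pos: [0.5079, -0.1666, 0.0704]
orientation: [-180.0, 0.1, 75.2]
wrist_force: [-1.3, -5.5, -1.6]
width: 0.0266
gripper_force: 61.0
time: 17.0
ee_pos: [0.5077, -0.1648, 0.0701]
orientation: [-179.9, -0.1, 75.2]
wrist_force: [-0.1, -0.3, -0.2]
width: 0.0854
gripper_force: 0.0
time: 17.67
ee_pos: [0.5089, -0.1657, 0.1957]
orientation: [179.8, -0.0, 75.2]
wrist_force: [0.4, 0.6, -0.3]
width: 0.0855
gripper_force: 0.0
209 [[-0.0272, -0.0226, 0.0794], [0.0013, -0.0133, 0.091], [0.0308, -0.0042, 0.0951]] (array([529.7, -96.4]), array([19.4, 61.7]), 75.0, array([529.5, -96.4]), 209)
```

View pics/s7.png

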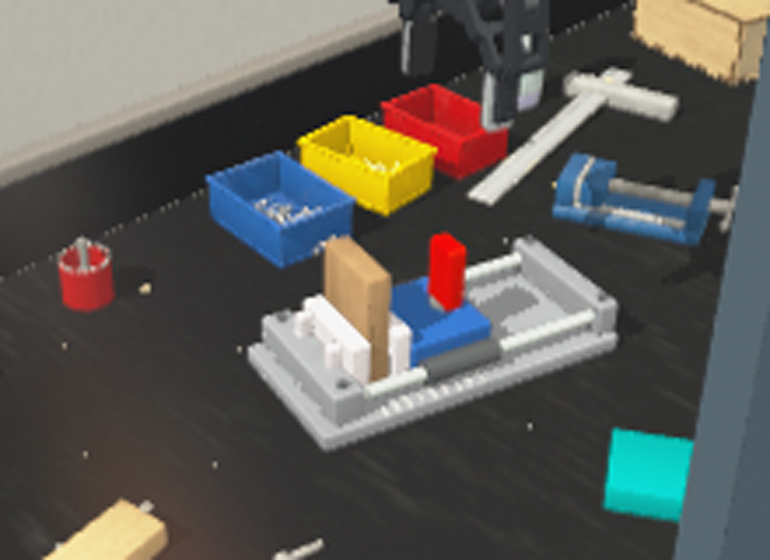

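The block stands upright at (358,305), clamped between fence and jaw, and the gripper is clear above. Handing in.

```bash
python3 -c "
from station import *
print(job_done())"
```

```text
the job is handed in; nothing more can be done
None
```

The block stands upright and flush between fence and jaw, the arm is clear of everything, and the job is handed in; I pressed it with roughly 10–12 N (wrist reading less the stated 4 N jaw friction), and no verdict came back.

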